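Post the orange rental power bank through the return slot

ROBOT

A 6-joint arm with a two-finger parallel gripper is mounted at the origin on the work surface. World frame = base frame: x ahead of the robot, y to its left, z up, the work surface at z = 0. Lengths are in m, angles in rad, forces in N, time in s.
With the tool pointing down it reaches from about 0.4 to 0.925 m from the base axis. Payload 3.4 kg.
Tool frame: the origin (TCP) lies at the very end of the fingers, on their centre line; the grasp point (between the pads) lies 19 mm behind it; z points along the fingers, x is the direction in which the jaws open and shut, and the axes are right-handed (so a half turn about z gives the same grasp; the last joint's range is limited). The gripper opens to 85 mm and grips with 20 to 120 N. Pads are 22 mm wide; open, the fingers measure 114 mm over their backs; the gripper's body (76 mm by 85 mm) begins 54 mm behind the grasp point. The pads swing forward as they close: fully open they stand 13 mm farther back than shut.
Start: joints at [1.05, 0.307, 1.506, -0, 1.328, -0.073], TCP at [0.249, 0.518, 0.231] pointing down, gripper open.
Joint ranges: [-3.12, 3.12], [-1.05, 2.28], [0.14, 2.33], [-1.42, 4.57], [0.1, 2.73], [-2.68, 2.68]. Speed limits (rad/s): [2.57, 2.57, 3.14, 3.14, 3.14, 3.14].

INTERFACE

Orientations are given as a unit quaternion [w, x, y, z].
In Python, from station import get_state, read_camera, calibration, close_job, recognise, spot_point gives the robot as it stands. The module is installed in compiled form; this text tells all that it offers.
- The arm moves only by the tool move_arm, never from a script. Its argument "increments" is a list of rows, each a list of 7 numbers: the turn, a rotation vector about the tool's x, y, z in rad, then the shift along the tool's x, y, z in m, then the finger opening in m, from 0 to 0.0854. In form: [[wx, wy, wz, tx, ty, tz, fingers], ...]. A call has 1 to 10 rows; each row shifts and turns the pose as measured when the row begins, along the tool's axes as they then stand; what a row does not reach is not made up. A row lasts 1/8 s, in which the tool goes at most 62.5 mm and 10.7 degrees, less where a joint would pass 70% of its speed; a pose out of reach is approached as far as the arm can. A call with a gripper value outside its range is refused whole. The fingers move at their own pace and stop on an object; "grip_force" is the grip in N (left out, the last holds). Time passes only in rows, so rows that do not move let the fingers close. It gives the time, the measured TCP pose, the force and the opening at its end, in the units of the state.
- get_state(): the state, without advancing time (a new reading comes with each control period).
- read_camera(name): name is "side" or "top"; returns the picture (480x640x3 uint8, red, green, blue); there is no depth.
- calibration(name): a dict with "fovy" (degrees; the focal length in pixels is half the picture's height over the tangent of half this angle, whatever the lens; pixels are square), "cx", "cy" (the principal point, pixels), "dist" ([k1, k2, p1, p2, k3] as OpenCV has them; the pictures are not rectified), "R" (3x3) and "t" (3): a world point X has camera coordinates R X + t. Camera axes: x right, y down, z forward; pixel columns grow to the right and rows downward; lengths in m; the calibration is good to about 2 mm. A picture is of the moment at which its call begins. calibration takes no time and is no camera call.
- close_job(): hands the job in, once; it reports no verdict.
Trained networks look in the newest picture that a camera, given by its name, has taken for a name from the list of things; names that differ only in an ending like _2 or _b are one class to them, and where a whole thing is asked for, a point or a joint stands for the part that bears it (a point fixed in the world has none). Each returns a list of dicts, best first, with "confidence" (0 to 1); they miss things now and then, are a little off and sometimes report something else, mostly with a low value. They report only what shows in the picture. A call takes as long as a camera call. They do not tell look-alikes from the thing itself.
- recognise(name, camera): "rect" ([centre column, centre row, width, height] in pixels, round what is visible of it).
- spot_point(name, camera): "xy" ([column, row] in pixels: a listed point, or the origin of a listed thing).
The state is a dict: "t": time; "joint_pos": joint angles; "dq": joint speeds; "effort": joint torques, N m; "eef_pos": TCP position; "tcp_rot": TCP orientation; "wrist_force": force on the tool from outside, world axes, zero at the start; "torque": the same for the moment, N m; "opening": finger opening in m.
Only numpy, scipy, OpenCV 4.12 (cv2) and the standard library are available. Lean on these libraries where they do the work, as an engineer would, in place of code of your own. Each camera call takes 0.05 s, during which the arm holds its last target. There are 200 camera calls.

TASK

Take the orange power bank out of the charging dock and post it through the orange-rimmed slot in the sloping front of the white return box, so that it has dropped completely inside. Leave the white and grey power banks in the dock and do not knock the can, jar, tape or calculator about.

Things in the scene. Friction and masses are not known exactly. Their poses are not given: they have to be found in the camera images.
- orange_bank: Orange power bank to be posted: flat rigid slab 65 x 14 x 100 mm (x width, y thickness, z length), about 0.18 kg, edges rounded 3 mm. Origin at the centre of its lower 65 x 14 end. Starts upright in one of the dock's three bays (which one varies), its width along the dock's x; 75 mm stands clear above the dock. Loose in the bay: it lifts straight out.
- white_bank: White power bank of the same size and origin, upright in another bay of the dock; stays there.
- grey_bank: Grey power bank of the same size and origin, upright in the remaining bay; stays there.
- dock: Black charging dock, fixed to the counter, 90 x 200 x 35 mm (x, y, z), origin at the centre of its underside. Three bays, 70 x 18 mm (x, y) and 25 mm deep with floors 10 mm above the counter, lie at y = -60, 0 and +60 mm; so 46 mm of free space separates neighbouring banks.
- return_box: White closed return box with green panels, fixed to the counter, footprint 180 x 160 mm (x, y), origin at the centre of its underside. Its low front (90 mm high) is on its -x side; from there the lid slopes up at 35 degrees from horizontal towards +x to a flat top 182 mm high. Hollow below the slot, floor 4 mm thick.
- slot: Orange-rimmed slot in the middle of the 160 x 160 mm sloping lid. Origin at the mouth's centre, flush with the lid, 136 mm above the counter. z = lid's outward normal (35 deg from vertical, towards the low front), y = along the slot (level), x = across it, up the slope. Opening 23 (x) by 76 (y) mm; straight chute 34 mm deep along -z, then free space. A bank let go half way in slides on down.
- can: Loose drink can, 66 mm across, 115 mm tall, towards the far side of the counter; origin at the centre of its base.
- jar: Loose jar with a red cap, 72 mm across, 100 mm tall, towards the far side of the counter; origin at the centre of its base.
- tape: Loose roll of yellow tape lying flat, 90 mm across with a 56 mm hole, 24 mm high, left side of the counter; origin at the centre of its underside.
- calculator: Loose pocket calculator, 140 x 90 x 18 mm, right side of the counter; origin at the centre of its underside.
- orange_bank_mid (a point): The middle of the orange power bank, 50 mm along z from its origin.
There are look-alikes about, which are no part of the job. Several things have the shape of the dock; the one meant has the colours described above.

How it is judged:
On the way:
1. the orange power bank is lifted clear of the dock (z of orange_bank in the frame of dock above 0.04 m), for 0.1 s.
At the end, for the whole second after the job is handed in: The orange power bank lies at rest wholly inside the return box (its middle within the box's walls and less than 75 mm above the box's underside); the white and grey power banks still stand in their bays of the dock, not lifted more than 10 mm (x of orange_bank_mid in the frame of return_box between -0.09 and 0.09 m and y of orange_bank_mid in the frame of return_box between -0.08 and 0.08 m and z of orange_bank_mid in the frame of return_box between 0 and 0.075 m and linear speed of orange_bank below 0.03 m/s and z of each of white_bank, grey_bank in the frame of dock below 0.02 m and horizontal distance between each of white_bank, grey_bank and dock below 0.08 m); the robot touches nothing.
It fails at once if the white or grey power bank is pulled out of its bay (moved more than 25 mm) (distance of any of white_bank, grey_bank from where it was at the start of the episode above 0.025 m).
It fails at once if the can, jar, tape or calculator is knocked about (moved more than 40 mm) (distance of any of can, jar, tape, calculator from where it was at the start of the episode above 0.04 m).
It also fails if it takes over 43 s, if anything falls off the work surface, if the arm or the gripper's body presses on something with over 40 N, if the wrist force passes 120 N, or if a joint passes its speed limit or range.

## Working session

There is one attempt and no reset: what is moved stays moved. The work goes in short steps, Python scripts to look and compute and a tool call to move; the robot and the scene stay as the last step left them, time stands still between calls to the robot, and variables do not carry over. Pictures are saved under pics/ and viewed, about 8 in all and at most 12, crops included, and the job is handed in when it is done.

Besides the shell and the picture viewer there is one more tool, called by a JSON object that holds its "method" and its "body", one argument or row to a line. move_arm: Moves the arm, as the interface text tells. Its arguments: {"type":"object","properties":{"increments":{"type":"array","items":{"type":"array","items":{"type":"number"}}},"grip_force":{"type":"number"}},"required":["increments"]}

```bash
mkdir -p pics; python3 - <<'E'
from station import *
import cv2,numpy as np
for n in("side","top"):
    im=read_camera(n);cv2.imwrite(f"pics/{n}0.png",im[:,:,::-1])
    c=calibration(n);print(n,c)
    for k in("orange_bank","dock","return_box","slot"):
        print(k,[(r["rect"],r["confidence"]) for r in recognise(k,n)][:4],[(r["xy"],r["confidence"]) for r in spot_point(k,n)][:4])
print(get_state())
E
```

```text
side {'fovy': 51.703108913094795, 'cx': 320.48085074876667, 'cy': 240.15859975652532, 'dist': array([-0.10011441,  0.        ,  0.        ,  0.        ,  0.        ]), 'R': array([[ 0.82430718, -0.56592105,  0.01584427],
       [-0.42762218, -0.64071731, -0.63766809],
       [ 0.37102149,  0.51885903, -0.77014827]]), 't': array([-0.39001224,  0.27863315,  0.98956843])}
orange_bank [([291.1, 177.7, 20.1, 35.8], 0.95)] [([290.6, 193.9], 0.61)]
dock [([307.2, 207.6, 78.7, 53.1], 0.74), ([146.9, 216.2, 71.1, 67.0], 0.68), ([238.4, 242.9, 87.0, 69.4], 0.63)] [([237.8, 243.4], 0.79), ([147.1, 217.1], 0.65), ([308.5, 205.1], 0.56)]
return_box [([400.7, 280.4, 121.6, 142.9], 0.89)] [([395.9, 304.2], 0.6)]
slot [([397.6, 275.1, 110.2, 108.4], 0.59)] [([392.5, 273.0], 0.77)]
top {'fovy': 45.537015438670444, 'cx': 328.37652130323846, 'cy': 240.7571439310962, 'dist': array([-0.03443806,  0.        ,  0.        ,  0.        ,  0.        ]), 'R': array([[ 0.01370735, -0.99988868, -0.0058932 ],
       [-0.98335421, -0.01241227, -0.18127448],
       [ 0.18118116,  0.0082799 , -0.98341488]]), 't': ar
[... 455 characters left out ...]
29.2], 0.79)]
{'t': 0.9, 'joint_pos': array([ 1.04949997e+00,  3.06758282e-01,  1.50639551e+00, -4.18888400e-05,
        1.32840086e+00, -7.34863435e-02]), 'dq': array([-1.44349400e-03,  9.98695788e-04,  1.16041720e-04,  1.42967373e-03,
       -4.66062719e-04, -4.39671587e-05]), 'effort': array([-2.03341669e-04, -4.57467055e+01, -2.52333730e+01, -3.29633431e-04,
        8.62958732e-04, -3.90931421e-08]), 'eef_pos': array([0.24900179, 0.51829401, 0.23133052]), 'tcp_rot': array([9.04905536e-06, 8.46458345e-01, 5.32454946e-01, 2.63176736e-05]), 'wrist_force': array([-0.89052204, -0.32585055,  0.18889708]), 'torque': array([-0.03642871,  0.03950718,  0.02606838]), 'opening': 0.08535193470893902}
```

View pics/side0.png

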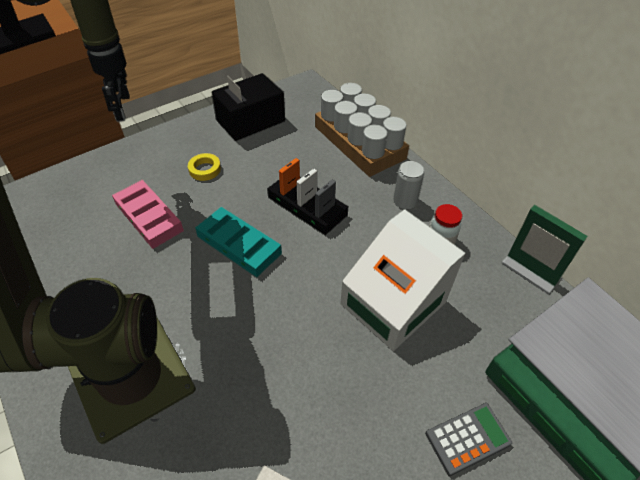

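View pics/top0.png

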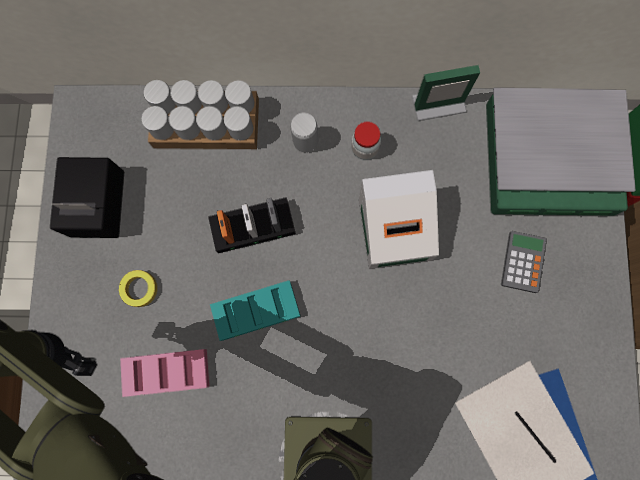

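The orange bank is at side (290,177) and top (225,224), in the left bay of the black dock. Candidates for "dock" in the top view are black (254,226), teal (256,310) and pink (165,372). I choose the black one, because it holds the three banks. The slot rim is at top (403,229) and side (395,273). Next I fit the bank and slot models to the orange masks in both views.

```bash
cat > h.py <<'E'
from station import *
import cv2,numpy as np
from scipy.optimize import minimize
from scipy.spatial.transform import Rotation as Ro
def proj(P,n):
    c=calibration(n);f=240/np.tan(np.radians(c["fovy"]/2))
    K=np.array([[f,0,c["cx"]],[0,f,c["cy"]],[0,0,1]])
    return cv2.projectPoints(np.float64(P),cv2.Rodrigues(c["R"])[0],c["t"],K,c["dist"])[0][:,0]
def ray(uv,n,z):
    c=calibration(n);f=240/np.tan(np.radians(c["fovy"]/2))
    K=np.array([[f,0,c["cx"]],[0,f,c["cy"]],[0,0,1]])
    q=cv2.undistortPoints(np.float64([[uv]]),K,c["dist"])[0,0]
    d=c["R"].T@np.r_[q,1];o=-c["R"].T@c["t"];return o+d*(z-o[2])/d[2]
def orange(im,roi):
    h=cv2.cvtColor(im,cv2.COLOR_RGB2HSV);m=cv2.inRange(h,(4,150,60),(18,255,255))
    o=np.zeros_like(m);x0,y0,x1,y1=roi;o[y0:y1,x0:x1]=m[y0:y1,x0:x1];return o
def fill(polys):  # 
    m=np.zeros((480,640),np.uint8);S=8
    for p,v in polys: cv2.fillPoly(m,[np.int32(np.round(p*2**S))],v,cv2.LINE_AA,S)
    return m
def hull(P,n): return cv2.convexHull(np.float32(proj(P,n)))[:,0]
def boxpts(T,R,lo,hi): return np.array([[x,y,z] for x in(lo[0],hi[0]) for y in(lo[1],hi[1]) for z in(lo[2],hi[2])])@R.T+T
def iou(a,b):
    a=a/255.;b=b/255.;return np.minimum(a,b).sum()/np.maximum(a,b).sum()
E
cat > m.py <<'E'
from h import *
ims={n:cv2.imread(f"pics/{n}0.png")[:,:,::-1].copy() for n in("side","top")}
B={"side":orange(ims["side"],(270,150,310,205)),"top":orange(ims["top"],(205,200,240,245))}
S={"side":orange(ims["side"],(360,240,430,305)),"top":orange(ims["top"],(375,210,430,245))}
def fit(f,x0,d):
    r=min((minimize(f,np.array(x0)+np.array(d)*k,method="Nelder-Mead",options=dict(initial_simplex=np.vstack([x0]+[np.array(x0)+np.eye(len(x0))[i]*d[i]*s for i in range(len(d))]),maxiter=500)) for k,s in((0,1),(0,-1))),key=lambda r:r.fun);return r
def fb(p,cams=("side","top")):
    R=Ro.from_euler("z",p[2]).as_matrix()
    return -sum(iou(B[n],fill([(hull(boxpts([p[0],p[1],0],R,(-.0325,-.007,.036),(.0325,.007,.11)),n),255)])) for n in cams)/len(cams)
g=ray((225,224),"top",.09)
r=fit(fb,[g[0],g[1],.2],[.01,.01,.15]);print("bank",r.x,r.fun)
for c in B: q=fit(lambda p:fb(p,(c,)),r.x,[.005,.005,.1]);print(c,q.x,q.fun)
def fs(p,cams=("side","top")):
    R=(Ro.from_euler("z",p[2])*Ro.from_euler("y",-35,degrees=True)).as_matrix();w=p[3];T=[p[0],p[1],.136]
    def rect(a,b):return np.array([[a,b,0],[a,-b,0],[-a,-b,0],[-a,b,0]])@R.T+T
    return -sum(iou(S[n],fill([(proj(rect(.0115+w,.038+w),n),255),(proj(rect(.0115,.038),n),0)])) for n in cams)/len(cams)
g=ray((403,229),"top",.136)
s=fit(fs,[g[0],g[1],0.07,.006],[.01,.01,.15,.003]);print("slot",s.x,s.fun)
for c in S: q=fit(lambda p:fs(p,(c,)),s.x,[.005,.005,.1,.002]);print(c,q.x,q.fun)
a=cv2.resize(ims["top"][190:260,200:310],None,fx=5,fy=5);b=cv2.resize(ims["side"][150:300,265:435],None,fx=3,fy=3)
cv2.imwrite("pics/c1.png",np.vstack([cv2.copyMakeBorder(a,0,0,0,0,0)[:, :550][:240],b[:350] if b.shape[1]==550 else cv2.resize(b,(550,350))])[:,:,::-1])
E
python3 m.py
```

```text
bank [0.54641438 0.25297131 0.32537522] -0.7965382911299939
side [0.54887156 0.2545808  0.41761698] -0.8580539195810684
top [0.54624656 0.25306714 0.29149012] -0.765392100490955
slot [ 0.53624754 -0.16510452  0.1507381   0.00450981] -0.5530902740649859
side [ 0.53710575 -0.16428957  0.14993878  0.0042954 ] -0.6295590669318061
top [ 0.53481951 -0.1655598   0.17780545  0.00424689] -0.5492745781054482
```

View pics/c1.png

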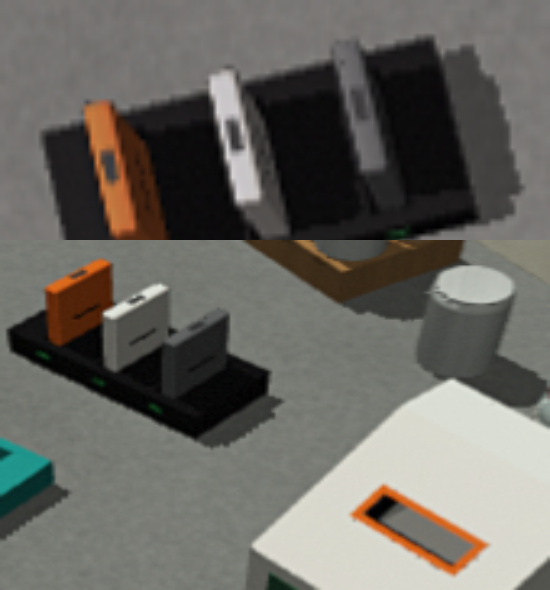

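The crop confirms the choice: an orange bank in the end bay of the black dock, beside the white and grey ones. The fits overlap poorly, so I refine the masks by using filled hulls and adding the dock and white bank line for yaw.

```bash
cat > m2.py <<'E'
from h import *
exec(open("m.py").read().split("g=ray")[0].split("from h import *")[1])
def big(m):
    c=max(cv2.findContours(m,cv2.RETR_EXTERNAL,cv2.CHAIN_APPROX_NONE)[0],key=cv2.contourArea);o=np.zeros_like(m);cv2.fillPoly(o,[cv2.convexHull(c)],255);return o
def lo(n,roi):
    h=cv2.cvtColor(ims[n],cv2.COLOR_RGB2HSV);m=cv2.inRange(h,(2,100,40),(22,255,255));o=np.zeros_like(m);x0,y0,x1,y1=roi;o[y0:y1,x0:x1]=m[y0:y1,x0:x1];return big(o)
B={"side":lo("side",(270,150,310,205)),"top":lo("top",(205,200,240,245))}
S={"side":lo("side",(360,240,430,305)),"top":lo("top",(375,210,430,245))}
x0=[.5464,.253,.28]
for cams in(("side","top"),("side",),("top",)):
    r=fit(lambda p:fb(p,cams),x0,[.005,.005,.1]);print("bank",cams,r.x,r.fun)
def fs(p,cams=("side","top")):
    R=(Ro.from_euler("z",p[2])*Ro.from_euler("y",-35,degrees=True)).as_matrix();w=p[3];T=[p[0],p[1],.136]
    rect=np.array([[a*(.0115+w),b*(.038+w),0] for a,b in((1,1),(1,-1),(-1,-1),(-1,1))])@R.T+T
    return -sum(iou(S[n],fill([(proj(rect,n),255)])) for n in cams)/len(cams)
for cams in(("side","top"),("side",),("top",)):
    r=fit(lambda p:fs(p,cams),[.536,-.165,.15,.0045],[.005,.005,.1,.003]);print("slot",cams,r.x,r.fun)
# dock: dark footprint in top view, underside..top box
D={}
for n,roi in(("top",(195,185,310,262)),("side",(255,165,360,240))):
    x0_,y0,x1,y1=roi;im=ims[n].astype(int);g=np.zeros((480,640),np.uint8);g[y0:y1,x0_:x1]=((im.max(2)<42)*255).astype(np.uint8)[y0:y1,x0_:x1]
    D[n]=big(cv2.morphologyEx(g,cv2.MORPH_CLOSE,np.ones((3,3))))
def fd(p,cams):
    R=Ro.from_euler("z",p[2]).as_matrix()
    return -sum(iou(D[n],fill([(hull(boxpts([p[0],p[1],0],R,(-.045,-.1,0),(.045,.1,.035)),n),255)])) for n in cams)/len(cams)
g=ray((254,226),"top",.035)
for cams in(("side","top"),("side",),("top",)):
    r=fit(lambda p:fd(p,cams),[g[0],g[1],.22],[.01,.01,.1]);x=r.x;print("dock",cams,x,r.fun,"bay+60",x[0]-.06*np.sin(x[2]),x[1]+.06*np.cos(x[2]))
E
python3 m2.py
```

```text
bank ('side', 'top') [0.54638177 0.25310941 0.30403336] -0.9062573297059523Traceback (most recent call last):
  File "m2.py", line 11, in <module>
    r=fit(lambda p:fb(p,cams),x0,[.005,.005,.1]);print("bank",cams,r.x,r.fun)
  File "<string>", line 6, in fit
  File "<string>", line 6, in <genexpr>
    res = _minimize_neldermead(fun, x0, args, callback, bounds=bounds,
                               **options)
    fxr = func(xr)
    fx = function(np.copy(x), *(wrapper_args + args))
  File "m2.py", line 11, in <lambda>
    r=fit(lambda p:fb(p,cams),x0,[.005,.005,.1]);print("bank",cams,r.x,r.fun)
                   ~~^^^^^^^^
  File "<string>", line 9, in fb
  File "<string>", line 9, in <genexpr>
  File "h.py", line 21, in hull
    def hull(P,n): return cv2.convexHull(np.float32(proj(P,n)))[:,0]
                                                    ~~~~^^^^^
  File "h.py", line 6, in proj
    c=calibration(n);f=240/np.tan(np.radians(c["fovy"]/2))
ValueError: time passes only in moves, steps and waits
```

```bash
sed -i 's/^def proj/C={n:calibration(n) for n in("side","top")}\ndef proj/; s/c=calibration(n);/c=C[n];/' h.py; python3 m2.py
```

```text
bank ('side', 'top') [0.54638177 0.25310941 0.30403336] -0.9062573297059523
bank ('side',) [0.54738721 0.25226537 0.35209281] -0.9382898759566138
bank ('top',) [0.54511157 0.25266194 0.29060088] -0.9060161061108479
slot ('side', 'top') [ 0.53606424 -0.165775    0.16123323  0.00544811] -0.9297004957256265
slot ('side',) [ 0.53697283 -0.16464982  0.14107894  0.00537268] -0.960010139731711
slot ('top',) [ 0.5349611  -0.16586094  0.16852074  0.00494217] -0.9367023099825927
dock ('side', 'top') [0.56495671 0.19545769 0.27151312] -0.8913411762480088 bay+60 0.5488653434459159 0.25325966622488744
dock ('side',) [0.56687834 0.19809125 0.26066675] -0.8456638145042491 bay+60 0.5514148471838575 0.25606435060453797
dock ('top',) [0.56179185 0.19594576 0.26373836] -0.9649838825820732 bay+60 0.5461503662941506 0.25387109106183464
```

```bash
cat > plan.py <<'E'
from h import *
def Rt(): 
    q=get_state()["tcp_rot"];return Ro.from_quat(np.r_[q[1:],q[0]])
def down(a): return Ro.from_matrix(np.array([[np.cos(a),np.sin(a),0],[np.sin(a),-np.cos(a),0],[0,0,-1]]).T.reshape(3,3).T)
def slotR(y): # tool z=-normal, tool x=+slot x
    s=(Ro.from_euler("z",y)*Ro.from_euler("y",-35,degrees=True)).as_matrix();return Ro.from_matrix(np.c_[s[:,0],-s[:,1],-s[:,2]]),s
def rows(p,R,N,R0=None,p0=None):
    R0=R0 or Rt();p0=get_state()["eef_pos"] if p0 is None else p0
    w=(R0.inv()*R).as_rotvec();d=(np.array(p)-p0)/N
    for i in range(N):
        Ri=R0*Ro.from_rotvec(w*i/N);print(np.round(np.r_[w/N,Ri.inv().apply(d)],4).tolist())
E
python3 - <<'E'
from plan import *
rows([.547,.253,.19],down(.28+np.pi/2),8)
E
```

```text
[0.0, -0.0, -0.091, -0.0138, 0.0479, 0.0052]
[0.0, -0.0, -0.091, -0.0181, 0.0465, 0.0052]
[0.0, -0.0, -0.091, -0.0222, 0.0447, 0.0052]
[0.0, -0.0, -0.091, -0.0262, 0.0425, 0.0052]
[0.0, -0.0, -0.091, -0.0299, 0.0399, 0.0052]
[0.0, -0.0, -0.091, -0.0334, 0.037, 0.0052]
[0.0, -0.0, -0.091, -0.0366, 0.0338, 0.0052]
[0.0, -0.0, -0.091, -0.0396, 0.0304, 0.0052]
```

{"method": "move_arm", "body": {
  "increments": [
    [0,0,-0.091,-0.0138,0.0479,0.0052,0.05],
    [0,0,-0.091,-0.018,0.0465,0.0052,0.05],
    [0,0,-0.091,-0.022,0.0447,0.0052,0.05],
    [0,0,-0.091,-0.026,0.0425,0.0052,0.05],
    [0,0,-0.091,-0.03,0.04,0.0052,0.05],
    [0,0,-0.091,-0.0334,0.037,0.0052,0.05],
    [0,0,-0.091,-0.0366,0.0338,0.0052,0.05],
    [0,0,-0.091,-0.0396,0.0304,0.0052,0.05],
    [0,0,0,0,0,0,0.05]
  ],
  "grip_force": 60
}}

```text
t: 2.02
eef_pos: [0.561, 0.2516, 0.189]
tcp_rot: [0.0, 0.59, 0.807, 0.003]
wrist_force: [-0.5, -0.5, 0.9]
opening: 0.0499
```

```bash
python3 - <<'E'
from plan import *
R=down(.28+np.pi/2);rows([.547,.253,.19],R,1)
rows([.547,.253,.073],R,5)
E
```

```text
[0.0053, -0.0031, 0.0284, 0.0056, -0.013, -0.0011]
[0.0011, -0.0006, 0.0057, 0.001, -0.0027, 0.0232]
[0.0011, -0.0006, 0.0057, 0.001, -0.0027, 0.0232]
[0.0011, -0.0006, 0.0057, 0.001, -0.0027, 0.0232]
[0.0011, -0.0006, 0.0057, 0.001, -0.0027, 0.0232]
[0.0011, -0.0006, 0.0057, 0.001, -0.0026, 0.0232]
```

{"method": "move_arm", "body": {
  "increments": [
    [0.005,-0.003,0.028,0.0056,-0.013,0,0.05],
    [0,0,0,0,0,0.025,0.05],
    [0,0,0,0,0,0.025,0.05],
    [0,0,0,0,0,0,0.05]
  ]
}}

```text
t: 2.52
eef_pos: [0.545, 0.2547, 0.1386]
tcp_rot: [-0.001, 0.603, 0.798, 0.001]
wrist_force: [-0.5, -0.3, 0.2]
opening: 0.0502
```

```bash
python3 - <<'E'
from plan import *
R=down(.28+np.pi/2);rows([.547,.253,.073],R,1)
a=[cv2.resize(read_camera("top")[180:260,190:310],None,fx=4,fy=4),cv2.resize(read_camera("side")[130:230,245:365],None,fx=4,fy=4)]
cv2.imwrite("pics/c2.png",np.vstack(a)[:600,:,::-1])
E
```

```text
[-0.0001, -0.0021, -0.0037, -0.0023, 0.0015, 0.0656]
```

View pics/c2.png

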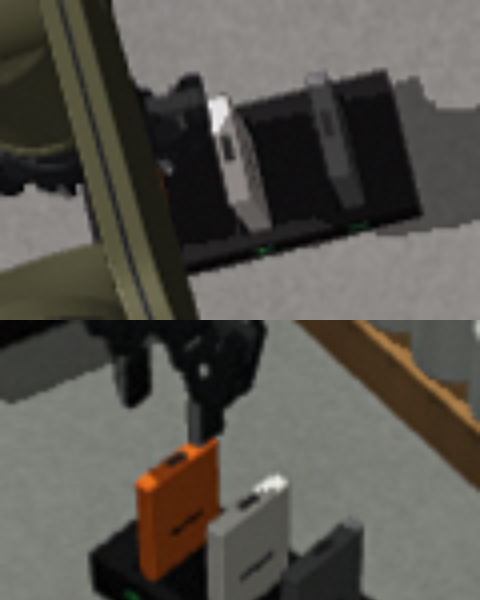

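The fingers straddle the bank: in the crop the tips are at about (130,390) and (200,425), either side of the orange top at (178,460). I descend and grip.

{"method": "move_arm", "body": {
  "increments": [
    [0,0,-0.003,-0.0023,0.0015,0.022,0.05],
    [0,0,0,0,0,0.022,0.05],
    [0,0,0,0,0,0.021,0.05],
    [0,0,0,0,0,0,0.05],
    [0,0,0,0,0,0,0.0],
    [0,0,0,0,0,0,0.0],
    [0,0,0,0,0,0,0.0],
    [0,0,0,0,0,0,0.0]
  ]
}}

```text
t: 3.62
eef_pos: [0.5559, 0.258, 0.0851]
tcp_rot: [0.005, 0.601, 0.799, 0.01]
wrist_force: [-0.7, 0.3, -2.2]
opening: 0.0132
```

```bash
python3 - <<'E'
from plan import *
s=get_state();print(s["eef_pos"],s["tcp_rot"],s["wrist_force"],s["torque"],s["opening"])
a=[cv2.resize(read_camera("side")[130:230,245:365],None,fx=5,fy=5)]
cv2.imwrite("pics/c3.png",np.vstack(a)[:600,:,::-1])
s=get_state();print(s["eef_pos"],s["tcp_rot"],s["wrist_force"],s["torque"],s["opening"])
E
```

```text
[0.55586522 0.25800523 0.08505007] [0.00513406 0.60133325 0.79891344 0.01045341] [-0.67745664  0.33940492 -2.17423797] [-0.01237533  0.01577405  0.0044521 ] 0.013154383720576701
[0.55584313 0.25799466 0.08502605] [0.00511536 0.60135091 0.79890033 0.01044885] [ 0.81581817 -0.08091557 -2.29732492] [-0.05018329  0.03531568 -0.01773291] 0.012904379731435952
```

View pics/c3.png

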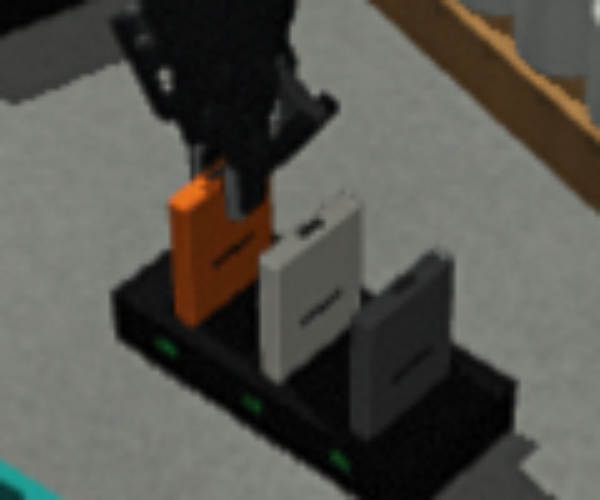

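The bank is gripped at an opening of 13 mm, with about 25 mm of finger overlap and 10 mm off-centre along the width. That is usable, so I lift it straight out.

{"method": "move_arm", "body": {
  "increments": [
    [0,0,0,0,0,-0.015,0.0],
    [0,0,0,0,0,-0.02,0.0],
    [0,0,0,0,0,-0.025,0.0],
    [0,0,0,0,0,-0.03,0.0],
    [0,0,0,0,0,-0.03,0.0],
    [0,0,0,0,0,-0.03,0.0],
    [0,0,0,0,0,0,0.0]
  ],
  "grip_force": 90
}}

```text
t: 4.55
eef_pos: [0.5524, 0.2561, 0.2444]
tcp_rot: [0.006, 0.601, 0.799, 0.011]
wrist_force: [0.7, 0.1, -3.2]
opening: 0.0126
```

```bash
python3 - <<'E'
from plan import *
s=get_state();print(s["eef_pos"],Rt().as_matrix().round(3).tolist(),s["wrist_force"],s["opening"],s["joint_pos"].round(2),s["dq"].round(3))
S,s=slotR(.155);n=s[:,2];o=np.array([.536,-.1655,.136]);print("n",n,"pre",o+n*.13)
rows(o+n*.13+[0,0,.03],S,12)
E
```

```text
[0.55235399 0.25612303 0.2443644 ] [[-0.276, 0.961, 0.022], [0.961, 0.276, 0.011], [0.004, 0.024, -1.0]] [ 0.72360263  0.10849984 -3.21712466] 0.012596168403775485 [ 0.36  0.33  1.43  0.    1.35 -1.49] [ 0.001  0.019  0.049 -0.     0.003  0.001]
n [-0.56670013 -0.08854879  0.81915204] pre [ 0.46232898 -0.17701134  0.24248977]
[-0.0418, 0.036, 0.1366, -0.0326, -0.0171, -0.0029]
[-0.0418, 0.036, 0.1366, -0.0345, -0.0124, -0.0047]
[-0.0418, 0.036, 0.1366, -0.0356, -0.0073, -0.0064]
[-0.0418, 0.036, 0.1366, -0.036, -0.0021, -0.0079]
[-0.0418, 0.036, 0.1366, -0.0356, 0.0031, -0.0092]
[-0.0418, 0.036, 0.1366, -0.0345, 0.0083, -0.0102]
[-0.0418, 0.036, 0.1366, -0.0326, 0.0134, -0.011]
[-0.0418, 0.036, 0.1366, -0.0301, 0.0181, -0.0114]
[-0.0418, 0.036, 0.1366, -0.0269, 0.0225, -0.0116]
[-0.0418, 0.036, 0.1366, -0.0231, 0.0264, -0.0115]
[-0.0418, 0.036, 0.1366, -0.0189, 0.0298, -0.0111]
[-0.0418, 0.036, 0.1366, -0.0142, 0.0325, -0.0103]
```

{"method": "move_arm", "body": {
  "increments": [
    [-0.042,0.036,0.137,-0.0326,-0.017,-0.003,0.0],
    [-0.042,0.036,0.137,-0.0345,-0.0124,-0.005,0.0],
    [-0.042,0.036,0.137,-0.0356,-0.0073,-0.0064,0.0],
    [-0.042,0.036,0.137,-0.036,-0.002,-0.008,0.0],
    [-0.042,0.036,0.137,-0.0356,0.003,-0.009,0.0],
    [-0.042,0.036,0.137,-0.0345,0.0083,-0.01,0.0],
    [-0.042,0.036,0.137,-0.0326,0.0134,-0.011,0.0],
    [-0.042,0.036,0.137,-0.03,0.018,-0.0114,0.0]
  ]
}}

```text
t: 5.55
eef_pos: [0.4805, -0.0369, 0.2525]
tcp_rot: [-0.017, 0.916, 0.337, 0.219]
wrist_force: [0.7, -1.3, -1.4]
opening: 0.0123
```

```bash
python3 - <<'E'
from plan import *
s=get_state();print(s["eef_pos"],s["wrist_force"],s["opening"],s["joint_pos"].round(2))
S,s=slotR(.155);n=s[:,2];o=np.array([.536,-.1655,.136])
rows(o+n*.125,S,5)
E
```

```text
[ 0.4804947  -0.03690807  0.25251909] [ 0.70051517 -1.25063799 -1.41795017] 0.012340983231705457 [-0.42 -0.    1.94  0.41  0.94 -1.32]
[-0.0323, 0.0296, 0.1025, -0.0203, 0.0193, -0.0036]
[-0.0323, 0.0296, 0.1025, -0.0181, 0.0214, -0.0035]
[-0.0323, 0.0296, 0.1025, -0.0157, 0.0233, -0.0033]
[-0.0323, 0.0296, 0.1025, -0.0131, 0.0248, -0.003]
[-0.0323, 0.0296, 0.1025, -0.0104, 0.0261, -0.0025]
```

{"method": "move_arm", "body": {
  "increments": [
    [-0.032,0.03,0.102,-0.02,0.019,-0.0036,0.0],
    [-0.032,0.03,0.102,-0.018,0.0214,-0.0035,0.0],
    [-0.032,0.03,0.102,-0.0157,0.0233,-0.0033,0.0],
    [-0.032,0.03,0.102,-0.013,0.0248,-0.003,0.0],
    [-0.032,0.03,0.102,-0.0104,0.026,-0.0025,0.0],
    [0,0,0,0,0,0,0]
  ]
}}

```text
t: 6.3
eef_pos: [0.455, -0.1794, 0.2298]
tcp_rot: [-0.026, 0.953, 0.062, 0.297]
wrist_force: [-0.0, -0.6, -1.9]
opening: 0.0121
```

```bash
cat > now.py <<'E'
from plan import *
import sys
s=get_state();print(s["eef_pos"],s["wrist_force"],s["opening"],s["joint_pos"].round(2),s["dq"].round(3))
S,s=slotR(.155);n=s[:,2];o=np.array([.536,-.1655,.136])
R=Rt().as_matrix();p=get_state()["eef_pos"]
print("err rot (tool rv)",(Rt().inv()*S).as_rotvec().round(4))
b=np.array([0,-.0118,.075]);print("model bottom in slot frame mm",(s.T@(p+R@b-o)*1e3).round(1),"top",(s.T@(p+R@[0,-.0094,-.025]-o)*1e3).round(1),"TCP",(s.T@(p-o)*1e3).round(1))
E
python3 - <<'E'
exec(open("now.py").read())
ims={k:read_camera(k) for k in("side","top")}
for k in ims: cv2.imwrite(f"pics/{k}4.png",ims[k][:,:,::-1])
a=cv2.resize(ims["side"][170:320,310:470],None,fx=3.5,fy=3.5);b=cv2.resize(ims["top"][170:290,340:460],None,fx=2,fy=2)
c=np.zeros((525+0,800,3),np.uint8);c[:525,:560]=a;c[:240,560:800]=b;cv2.imwrite("pics/c4.png",c[:,:,::-1])
E
```

```text
[ 0.4550005  -0.17937292  0.22980204] [-0.01026724 -0.58240256 -1.94619014] 0.012123743349584592 [-0.84  0.03  2.07  0.71  0.82 -1.41] [ 0.013 -0.007  0.018 -0.002  0.024 -0.   ]
err rot (tool rv) [ 0.0014  0.0062 -0.0238]
model bottom in slot frame mm [-13.7  10.5  49. ] top [-13.1   8.2 149. ] TCP [-13.5  -1.2 124. ]
```

View pics/c4.png

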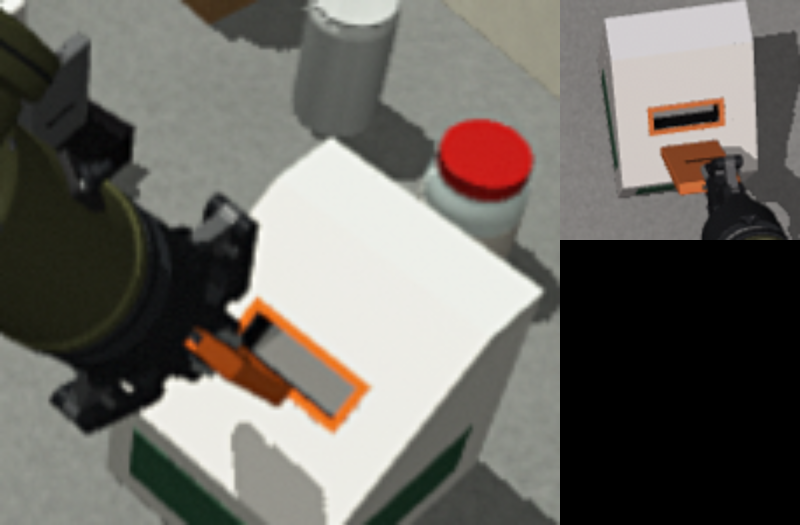

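```bash
cat > fb.py <<'E'
exec(open("now.py").read())
im={k:cv2.imread(f"pics/{k}4.png")[:,:,::-1].copy() for k in("side","top")}
ROI={"side":(355,255,410,292),"top":(385,225,440,275)}
M={};V={}
Rr=np.array([[a*.020,b*.0465,0] for a,b in((1,1),(1,-1),(-1,-1),(-1,1))])@s.T+o
for k in im:
    h=cv2.cvtColor(im[k],cv2.COLOR_RGB2HSV);m=cv2.inRange(h,(2,100,40),(22,255,255))
    dark=(im[k].max(2)<75);r=np.zeros((480,640),bool);x0,y0,x1,y1=ROI[k];r[y0:y1,x0:x1]=1
    m=cv2.morphologyEx(m,cv2.MORPH_CLOSE,np.ones((3,3)));rim=fill([(proj(Rr,k),255)])>0
    V[k]=r&~(dark&(m==0))&~rim;M[k]=m*V[k]
def model(p,k):
    Rb=R@Ro.from_rotvec([p[3],0,p[4]]).as_matrix();return fill([(hull(boxpts(p0+R@p[:3],Rb,(-.007,-.0325,-.1),(.007,.0325,0)),k),255)])
p0=p
def cost(q,cams): return -sum(iou(M[k],model(q,k)*V[k]) for k in cams)/len(cams)
for cams in(("top","side"),("top",),("side",)):
    st=np.array([0,-.0118,.075,-.024,0]);d=np.array([.004,.005,.008,.06,.05])
    r=min((minimize(cost,st,args=(cams,),method="Nelder-Mead",options=dict(initial_simplex=np.vstack([st]+[st+np.eye(5)[i]*d[i]*g for i in range(5)]),maxiter=800)) for g in(1,-1)),key=lambda r:r.fun)
    q=r.x;print(cams,q.round(4),round(r.fun,3),"bottom slotframe",(s.T@(p+R@q[:3]-o)*1e3).round(1))
    if len(cams)==2: best=q
t=[]
for k in("top","side"):
    x0,y0,x1,y1=ROI[k];v=im[k].copy()
    c=cv2.findContours(model(best,k),cv2.RETR_EXTERNAL,cv2.CHAIN_APPROX_NONE)[0]
    v=cv2.resize(v,None,fx=6,fy=6);cv2.polylines(v,[c[0]*6+3],True,(0,0,255),1);t.append(v[y0*6-60:y0*6+240,x0*6-60:x0*6+340])
cv2.imwrite("pics/c5.png",np.hstack(t)[:,:,::-1])
E
python3 fb.py
```

```text
[ 0.45549743 -0.17779002  0.23033938] [-0.11159889 -0.64189467 -2.26925191] 0.012567446299902064 [-0.84  0.02  2.07  0.71  0.82 -1.41] [ 0.022 -0.011 -0.013  0.006  0.004  0.   ]
err rot (tool rv) [-0.0008  0.0058 -0.0208]
model bottom in slot frame mm [-12.8  12.1  49. ] top [-12.3   9.7 149. ] TCP [-12.6   0.3 124. ]
('top', 'side') [ 0.0005 -0.0052  0.0639 -0.0561 -0.0298] -0.846 bottom slotframe [-12.3   5.5  60.1]
('top',) [-0.0068 -0.0048  0.0727  0.0019  0.0355] -0.765 bottom slotframe [-19.7   5.3  51.3]
('side',) [ 0.0002 -0.0118  0.074  -0.0689 -0.0022] -0.947 bottom slotframe [-12.6  12.1  50. ]
```

View pics/c5.png

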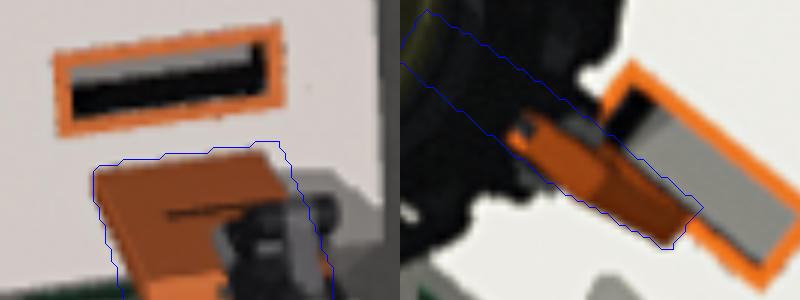

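The mask fit is poor: the gripper hides part of the bank and the side camera sees its wide face edge-on. I fit visible corner points instead. In the top view these are bottom corners (390.5,244.2) and (419.2,240.3) and top-left (398.8,261.3). In the side view they are port (365,266.7) and bottom corners (389.2,286.3) and (395,279.7).

```bash
cat > pt.py <<'E'
exec(open("now.py").read())
from scipy.optimize import least_squares
e=.002
L=np.array([[.007,-.0325+e,0],[.007,.0325-e,0],[.007,-.0325+e,-.1],[0,0,-.1],[-.007,.0325-e,0],[.007,.0325-e,0]])
U=np.array([[390.5,244.2],[419.2,240.3],[398.8,261.3],[365,266.7],[389.2,286.3],[395,279.7]]);cam=["top"]*3+["side"]*3
def pred(q):
    W=p+(L@Ro.from_rotvec(q[3:]).as_matrix().T+q[:3])@R.T
    return np.array([proj([w],c)[0] for w,c in zip(W,cam)])
q0=np.array([0,-.0118,.075,-.024,0,0])
print("resid prior",(U-pred(q0)).round(1).tolist())
sig=np.array([.002,.01,.01,.15,.03,.05])
r=least_squares(lambda q:np.r_[(pred(q)-U).ravel(),(q-q0)/sig],q0,loss="soft_l1");q=r.x
print(q.round(4),"resid",(U-pred(q)).round(1).tolist())
print("bottom slotframe",(s.T@(p+R@q[:3]-o)*1e3).round(1),"axis down in slot",(s.T@R@Ro.from_rotvec(q[3:]).as_matrix()[:,2]).round(3))
E
python3 pt.py
```

```text
[ 0.45549743 -0.17779002  0.23033938] [-0.11159889 -0.64189467 -2.26925191] 0.012567446299902064 [-0.84  0.02  2.07  0.71  0.82 -1.41] [ 0.022 -0.011 -0.013  0.006  0.004  0.   ]
err rot (tool rv) [-0.0008  0.0058 -0.0208]
model bottom in slot frame mm [-12.8  12.1  49. ] top [-12.3   9.7 149. ] TCP [-12.6   0.3 124. ]
resid prior [[2.4, 3.3], [3.7, 2.5], [3.5, 0.6], [4.7, 5.6], [2.1, 2.2], [3.3, 1.3]]
[-0.0013 -0.0055  0.0736  0.0287 -0.0006 -0.0277] resid [[-0.6, 2.2], [1.0, 2.7], [-2.3, -0.3], [0.8, 1.3], [-0.2, -0.1], [1.1, -0.9]]
bottom slotframe [-14.2   5.9  50.4] axis down in slot [-0.006  0.03  -1.   ]
```

{"method": "move_arm", "body": {
  "increments": [
    [0,0.006,-0.02,0.013,0.0065,0.0,0.0],
    [0,0,0,0,0,0.02,0.0],
    [0,0,0,0,0,0.015,0.0],
    [0,0,0,0,0,0,0]
  ]
}}

```text
t: 6.9
eef_pos: [0.4917, -0.1783, 0.2114]
tcp_rot: [-0.023, 0.95, 0.079, 0.302]
wrist_force: [-0.4, 0.1, -1.9]
opening: 0.0124
```

```bash
sed -i 's/b=np.array.*;print/b=np.array([-.001,-.0055,.0736]);print/; s/-.0094,-.025/0,-.0055,-.026/' now.py; python3 - <<'E'
exec(open("now.py").read())
ims={k:read_camera(k) for k in("side","top")}
for k in ims: cv2.imwrite(f"pics/{k}5.png",ims[k][:,:,::-1])
a=cv2.resize(ims["side"][240:310,350:430],None,fx=5,fy=5);b=cv2.resize(ims["top"][205:275,370:450],None,fx=5,fy=5)
cv2.imwrite("pics/c6.png",np.hstack([a,b])[:,:,::-1])
E
```

```text
[ 0.49165883 -0.17831612  0.21138466] [-0.38779588  0.13318666 -1.88719458] 0.012409211070486297 [-0.77  0.1   2.06  0.75  0.74 -1.44] [ 0.014 -0.013 -0.014 -0.005  0.011  0.001]
err rot (tool rv) [-0.0014 -0.0037  0.0103]Traceback (most recent call last):
  File "<stdin>", line 1, in <module>
  File "<string>", line 7, in <module>
ValueError: matmul: Input operand 1 has a mismatch in its core dimension 0, with gufunc signature (n?,k),(k,m?)->(n?,m?) (size 4 is different from 3)
```

```bash
sed -i 's/\[0,0,-.0055,-.026\]/[0,-.0055,-.026]/' now.py; python3 - <<'E'
exec(open("now.py").read())
ims={k:read_camera(k) for k in("side","top")}
for k in ims: cv2.imwrite(f"pics/{k}5.png",ims[k][:,:,::-1])
a=cv2.resize(ims["side"][240:310,350:430],None,fx=5,fy=5);b=cv2.resize(ims["top"][205:275,370:450],None,fx=5,fy=5)
cv2.imwrite("pics/c6.png",np.hstack([a,b])[:,:,::-1])
E
```

```text
[ 0.49165883 -0.17831612  0.21138466] [-0.38779588  0.13318666 -1.88719458] 0.012409211070486297 [-0.77  0.1   2.06  0.75  0.74 -1.44] [ 0.014 -0.013 -0.014 -0.005  0.011  0.001]
err rot (tool rv) [-0.0014 -0.0037  0.0103]
model bottom in slot frame mm [ 4.9 -0.2 14.4] top [  5.6  -0.4 114. ] TCP [ 5.7 -5.8 88. ]
```

View pics/c6.png

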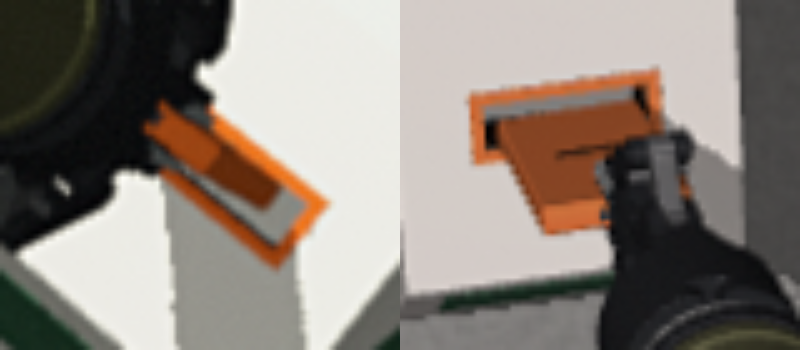

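```bash
sed -e '/^U=/c U=np.array([[389.4,230],[418,225.4],[398.6,246],[403,281.6],[407,277]]);cam=["top"]*3+["side"]*2' -e 's/\[0,0,-.1\],//' pt.py | sed 's/q0=np.array.*/q0=np.array([0,-.0055,.0736,0,0,0])/;s/-.007,.0325-e,0/-.007,.0325-e,0/' > pt2.py; cat >> pt2.py <<'E'
for c,x in(("top",[.535,-.1659,.136]),("side",[.537,-.1646,.136])):
    c4=np.array([[a*.0115,b*.038,0] for a,b in((1,1),(1,-1),(-1,-1),(-1,1))])@s.T+x;print(c,"mouth px",proj(c4,c).round(1).tolist())
E
python3 pt2.py
```

```text
[ 0.49132532 -0.17867453  0.21202159] [-0.03130433  0.17709946 -1.0393168 ] 0.012420774345775102 [-0.77  0.09  2.06  0.75  0.74 -1.44] [-0.016 -0.011  0.004 -0.001  0.    -0.   ]
err rot (tool rv) [-0.0003 -0.0043  0.01  ]
model bottom in slot frame mm [ 5.  -0.6 15.2] top [  5.6  -0.6 114.8] TCP [ 5.8 -6.1 88.8]
resid prior [[-1.1, 3.1], [0.8, 2.5], [-0.3, 0.4], [-0.2, -1.1], [-0.5, -0.0]]
[-0.0006 -0.0056  0.0677 -0.012  -0.0181 -0.0135] resid [[-1.4, 1.8], [0.3, 1.4], [-0.0, -0.4], [0.7, -0.7], [0.4, 0.5]]
bottom slotframe [ 5.5 -0.5 21. ] axis down in slot [-0.014 -0.012 -1.   ]
top mouth px [[386.0, 225.7], [419.0, 221.1], [419.5, 230.3], [386.8, 234.9]]
side mouth px [[383.2, 258.2], [411.5, 280.5], [404.4, 289.6], [376.4, 267.1]]
```

{"method": "move_arm", "body": {
  "increments": [
    [0,0,0.01,-0.005,0,0,0.0],
    [0,0,0,0,0,0,0]
  ]
}}

```text
t: 7.25
eef_pos: [0.4873, -0.1793, 0.2101]
tcp_rot: [-0.023, 0.95, 0.074, 0.302]
wrist_force: [0.0, 0.9, -1.1]
opening: 0.012
```

```bash
python3 now.py
```

```text
[ 0.4873037  -0.17934505  0.21007212] [ 0.00825067  0.8665195  -1.10926896] 0.011979438791941072 [-0.78  0.09  2.07  0.76  0.74 -1.45] [ 0.005 -0.007 -0.014  0.002 -0.001  0.003]
err rot (tool rv) [ 0.0004 -0.0054  0.0013]
model bottom in slot frame mm [ 0.7 -0.7 15.9] top [  1.2  -0.7 115.5] TCP [ 1.3 -6.2 89.5]
```

{"method": "move_arm", "body": {
  "increments": [
    [0,0,0,0,0,0.01,0.0],
    [0,0,0,0,0,0.012,0.0],
    [0,0,0,0,0,0.005,0]
  ]
}}

```text
t: 7.62
eef_pos: [0.5036, -0.1778, 0.1874]
tcp_rot: [-0.022, 0.95, 0.074, 0.303]
wrist_force: [-0.0, 0.0, -2.2]
opening: 0.0125
```

```bash
python3 - <<'E'
exec(open("now.py").read())
ims={k:read_camera(k) for k in("side","top")}
for k in ims: cv2.imwrite(f"pics/{k}6.png",ims[k][:,:,::-1])
a=cv2.resize(ims["side"][240:310,350:430],None,fx=5,fy=5);b=cv2.resize(ims["top"][205:275,370:450],None,fx=5,fy=5)
cv2.imwrite("pics/c7.png",np.hstack([a,b])[:,:,::-1])
E
```

```text
[ 0.50359243 -0.17777033  0.18744534] [-0.00913358  0.00332374 -2.17394431] 0.012457836886063531 [-0.74  0.15  2.08  0.82  0.67 -1.5 ] [ 0.053  0.078  0.019  0.09  -0.103 -0.073]
err rot (tool rv) [ 0.0027 -0.0064  0.0007]
model bottom in slot frame mm [  1.2  -1.8 -12. ] top [ 1.6 -1.6 87.6] TCP [ 1.7 -7.1 61.6]
```

View pics/c7.png

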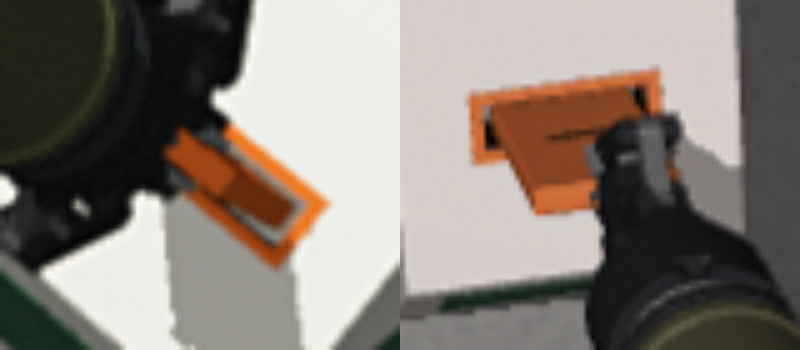

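The side crop shows the lower end inside the rim with a gap all round, and the wrist force has not risen. I carry on.

{"method": "move_arm", "body": {
  "increments": [
    [0,0,0,-0.001,-0.001,0.01,0.0],
    [0,0,0,0,0,0.01,0.0],
    [0,0,0,0,0,0.005,0]
  ]
}}

```text
t: 8.1
eef_pos: [0.5178, -0.1746, 0.1653]
tcp_rot: [-0.022, 0.95, 0.074, 0.303]
wrist_force: [1.3, -0.3, -2.3]
opening: 0.0125
```

```bash
python3 now.py
```

```text
[ 0.51784837 -0.17459461  0.16529857] [ 1.27051377 -0.27183649 -2.34734573] 0.01248020117205462 [-0.71  0.2   2.1   0.88  0.6  -1.55] [ 0.052  0.082  0.016  0.11  -0.097 -0.094]
err rot (tool rv) [ 0.0026 -0.0064  0.0008]
model bottom in slot frame mm [  0.4  -0.9 -38.5] top [ 0.8 -0.6 61.1] TCP [ 1.  -6.2 35.1]
```

{"method": "move_arm", "body": {
  "increments": [
    [0,0,0,0,0,0.01,0.0],
    [0,0,0,0,0,0.006,0],
    [0,0,0,0,0,0,0],
    [0,0,0,0,0,0,0.04],
    [0,0,0,0,0,0,0.04],
    [0,0,0,0,0,0,0.04]
  ]
}}

```text
t: 8.85
eef_pos: [0.5288, -0.1737, 0.1522]
tcp_rot: [-0.022, 0.95, 0.074, 0.304]
wrist_force: [-0.5, 0.3, 1.1]
opening: 0.0397
```

```bash
python3 - <<'E'
exec(open("now.py").read())
ims={k:read_camera(k) for k in("side","top")}
a=cv2.resize(ims["side"][240:310,350:430],None,fx=5,fy=5);b=cv2.resize(ims["top"][205:275,370:450],None,fx=5,fy=5)
cv2.imwrite("pics/c8.png",np.hstack([a,b])[:,:,::-1])
E
```

```text
[ 0.52883003 -0.17372828  0.15218532] [-0.51159739  0.32614042  1.05702051] 0.03966740762273848 [-0.69  0.23  2.1   0.93  0.57 -1.59] [-0.    -0.005 -0.002  0.002 -0.     0.001]
err rot (tool rv) [ 0.0039 -0.0083  0.0009]
model bottom in slot frame mm [  2.   -1.8 -55.6] top [ 2.2 -1.4 44. ] TCP [ 2.4 -7.  18.1]
```

View pics/c8.png

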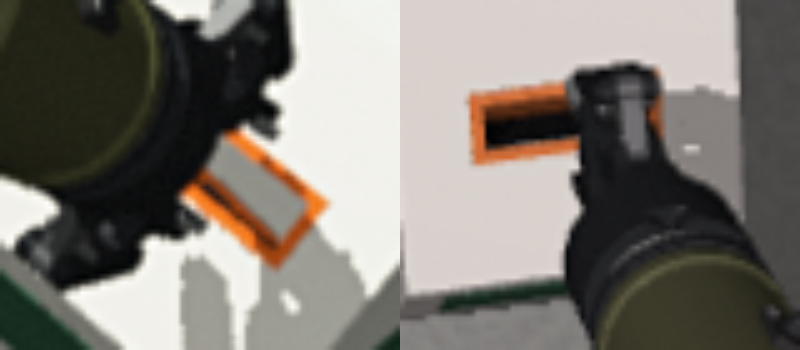

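The slot is empty, so the bank has dropped in. I back off along the tool axis and check.

{"method": "move_arm", "body": {
  "increments": [
    [0,0,0,0,0,-0.02,0.04],
    [0,0,0,0,0,-0.03,0.04],
    [0,0,0,0,0,-0.03,0.04],
    [0,0,0,0,0,-0.03,0.04],
    [0,0,0,0,0,0,0.04],
    [0,0,0,0,0,0,0.04]
  ]
}}

```text
t: 9.7
eef_pos: [0.4638, -0.1835, 0.2442]
tcp_rot: [-0.021, 0.95, 0.073, 0.304]
wrist_force: [-1.0, -0.8, 0.2]
opening: 0.0403
```

```bash
python3 - <<'E'
from h import *
im=read_camera("side");cv2.imwrite("pics/f.png",im[:,:,::-1]);s=get_state();print(s["eef_pos"],s["wrist_force"],s["t"])
read_camera("top");print(recognise("orange_bank","side"),recognise("orange_bank","top"))
E
```

```text
[ 0.46387205 -0.18340107  0.24407687] [0.10821193 0.04467947 0.58628344] 9.75
[{'rect': [401.0, 279.6, 126.0, 140.1], 'confidence': 0.22}] [{'rect': [393.5, 225.9, 5.0, -0.5], 'confidence': 0.54}]
```

View pics/f.png

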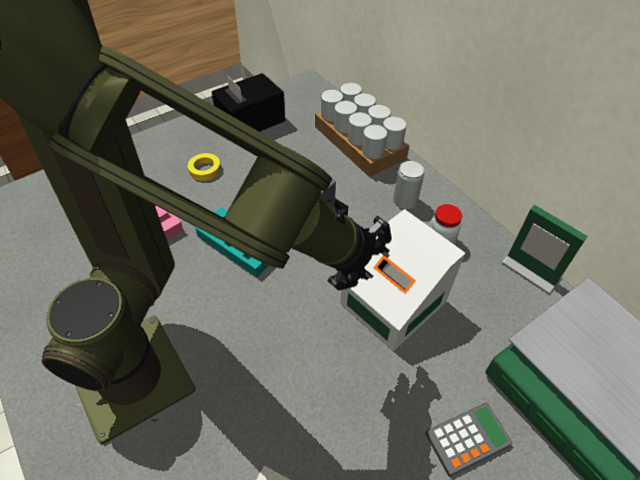

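```bash
python3 - <<'E'
from h import *
im=read_camera("top")
cv2.imwrite("pics/g.png",np.hstack([cv2.resize(im[180:260,190:310],(600,400))[:, :400+200],cv2.resize(im[215:240,380:430],(200,100)).repeat(4,0)[:400]])[:,:,::-1])
E
```

```text
(no output)
```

View pics/g.png

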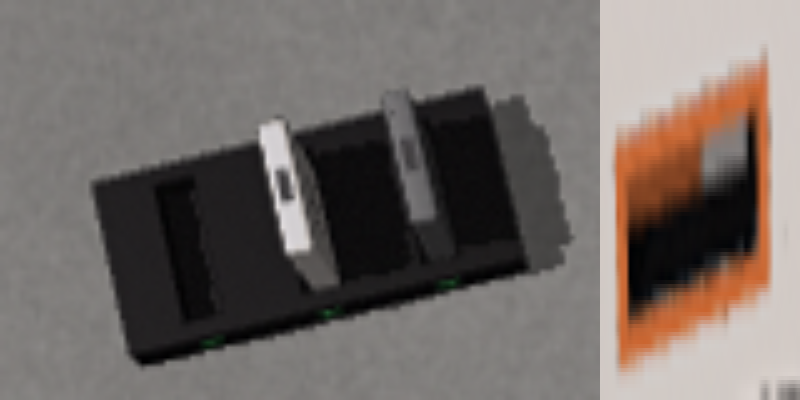

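The top crop shows the white and grey banks standing in their bays and the left bay empty. Through the slot, orange shows where the lit box floor was visible before, so the bank is below the chute. I hand in.

```bash
python3 -c "
from station import *
print(get_state()['t'],get_state()['wrist_force']);print(close_job())"
```

```text
9.95 [ 0.62900473  0.12733534 -0.07141728]
the job is handed in; nothing more can be done
None
```

I posted the orange bank through the slot in the return box and handed the job in at about 10 s; no verdict was reported.

**How it went:** I lifted the bank out of the end bay of the black dock, lined it up with the 35° lid and lowered it in. The wrist force stayed within about 3 N in every reading from the lift to the hand-in. I let go with more than half of it inside, then backed the gripper about 90 mm further off the lid.

**Last checks:**
- **Orange bank:** it no longer shows outside the box or stuck in the slot. A patch of orange is visible below the chute, so I judged it to have dropped inside. I could not measure its height or watch it come to rest.
- **White and grey banks:** both stand in their bays, and the third bay is empty.
- **Other things:** the can, jar, tape and calculator look unmoved by eye.
- **Robot:** it touches nothing, and the wrist force reads about zero.

**What disagreed:**
- **Grip position:** during the grasp the arm drifted about 10 mm along the bank's width and 12 mm up, so the bank was held off-centre.
- **Lining up:** the bank's position from the grasp and from the pictures differed by about 6 mm. I corrected this before inserting it.
- **Recognition:** after the drop the network still reported an orange bank at 0.22 (a box round the whole return box) and 0.54 (a sliver at the slot). I took the second to be the patch seen through the slot.

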